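# Clamp the mixer drive and press the beater home

## Robot

A 7-joint arm with a two-finger parallel gripper is mounted at the origin on the work surface. World frame = base frame: x ahead of the robot, y to its left, z up, the work surface at z = 0. Lengths are in m, angles in rad, forces in N, time in s.
With the tool pointing down it reaches from about 0.4 to 0.85 m from the base axis. Payload 10.4 kg.
Tool frame: the origin (TCP) lies between the finger pads; the fingertips stand 22 mm ahead of it and the grasp point (between the pads) lies 3 mm ahead of it; z points along the fingers, y is the line along which they close (so a half turn about z gives the same grasp; the last joint's range is limited). The gripper opens to 85 mm and grips with 20 to 120 N. Pads are 22 mm wide; open, the fingers measure 114 mm over their backs; the gripper's body (76 mm by 85 mm) begins 54 mm behind the grasp point. The pads swing forward as they close: fully open they stand 13 mm farther back than shut.
Start: joints at [1.307, 0.332, -0.065, 1.46, 0.022, 1.35, -0.088], TCP at [0.149, -0.607, 0.253] pointing down, gripper open.
Joint ranges: [-2.6, 2.6], [-0.5, 2.12], [-1.47, 1.34], [0.16, 2.42], [-1.27, 4.41], [0.06, 2.06], [-2.6, 2.6]. Speed limits (rad/s): [2.22, 2.22, 2.79, 2.79, 3.14, 3.14, 3.14].

## Interface

Orientations are given as a unit quaternion [x, y, z, w].
In Python, from workcell import manip, camera, ticket, boxes_of, outline_of gives the robot as it stands.
- The arm moves only by the tool carry_out, never from a script. Its argument "deltas" is a list of rows, each a list of 5 numbers: the shift along the tool's x, y, z as a fraction of full scale, then the turn about the tool's z as a fraction of full scale, then the opening, from -1 (shut) to 1 (fully open), so that 0 is half open. In form: [[tx, ty, tz, spin, gripper], ...]. A call has 1 to 20 rows; each row is the pose to reach, as a shift and turn from the pose commanded when the call began, along the tool's axes at that moment; what a row does not reach only later rows make up. Full scale, the value 1, is 150 mm for a shift and 30 degrees for a turn. A row lasts 1/8 s, in which the tool goes at most 62.5 mm and 10.7 degrees, less where a joint would pass 70% of its speed; a pose out of reach is approached as far as the arm can. A call with a number of a shift or a turn outside -1 to 1 is refused whole. A call with a gripper value outside its range is refused whole. The fingers move at their own pace and stop on an object; "force" is the grip in N (left out, the last holds). Time passes only in rows, so rows that repeat a pose let the fingers close. It gives the time, the measured TCP pose, the force, the opening and the grip force at its end, in the units of the state.
- manip.get_obs(): the state, without advancing time (a new reading comes with each control period).
- camera(name): name is "side" or "top" or "wrist"; returns a dict with "img" (480x640x3 uint8, red, green, blue), "depth" (480x640 float32, m along the optical axis (not along the pixel's ray), 0 where there is no reading), "vertical_fov" (degrees; the focal length in pixels is half the picture's height over the tangent of half this angle, whatever the lens; pixels are square), "cx", "cy" (the principal point, pixels), "k1" (the pictures are not rectified: a ray, as slopes to the right and down, at radius r is drawn at 1 + k1 r^2 times it, then the intrinsics apply), "R" (3x3) and "t" (3): a world point X has camera coordinates R X + t. Camera axes: x right, y down, z forward; pixel columns grow to the right and rows downward; lengths in m; the calibration is good to about 2 mm. A picture is of the moment at which its call begins.
- ticket.hand_in(): hands the job in; it is judged then, once.
Trained networks look in a picture, given as the dict that the camera call returned (one of the last four; its "shot" number tells which), for a name from the list of things; names that differ only in an ending like _2 or _b are one class to them, and where a whole thing is asked for, a point or a joint stands for the part that bears it (a point fixed in the world has none). Each returns a list of dicts, best first, with "conf" (0 to 1); they miss things now and then, are a little off and sometimes report something else, mostly with a low value. They report only what shows in the picture. A call takes as long as a camera call.
- boxes_of(query, picture): "position" ([x, y, z] in m, in world coordinates, good to about 4 mm: the middle of the surface that is visible of it).
- outline_of(query, picture): "region" (480x640 bool, what is visible of it).
The state is a dict: "clock": time; "joint_pos": joint angles; "joint_velocities": joint speeds; "tau": joint torques, N m; "position": TCP position; "ee_rot": TCP orientation; "ft_force": force on the tool from outside, world axes, zero at the start; "torque": the same for the moment, N m; "grip_width": opening from 0.0 (shut) to 1.0 (fully open); "grasp_force": force on a finger pad.
Only numpy, scipy, OpenCV 4.12 (cv2) and the standard library are available. Lean on these libraries where they do the work, as an engineer would, in place of code of your own. Each camera call takes 0.05 s, during which the arm holds its last target. There are 200 camera calls.

## Task

Swing the red-handled clamp arm over onto the mixer drive head, so that it is held down in its nest. Then lift the yellow dough beater out of its wooden stand, turn it until the four fins of its stem line up with the cross-shaped slot of the drive socket, and slide it fully home against the spring inside. Finish while still gripping the beater and pressing it fully down, with the clamp still closed; leave the card reader, paper cup and bread roll where they are.

Things in the scene. Friction and masses are not known exactly. Their poses are not given: they have to be found in the camera images.
- head: mixer drive head, a white box 170 (x) x 120 (y) x 50 mm high, loose with 1.5 mm play between the blue lugs of a 12 mm aluminium nest plate. Origin: centre of its underside, 12 mm above the table; top at 62 mm; z up. The round dark drive hub (48 wide, 34 high) stands on it at x = +35 mm; the closed clamp rests on it at x = -50 mm. Nest, head and clamp are placed and turned together
- socket (a point): centre of the mouth of the cross slot in the hub's top, 96 mm above the table; z up, x and y along the slots (8.4 mm wide, 30 long; repeats every quarter turn). The hub turns only stiffly (0.3 N m). A sprung plunger stands 18 mm below the mouth; it resists with 3 N at first, 10 N with the beater home (8 mm lower), and lifts it again when let go
- plunger (a joint): how far the orange sprung plunger in the socket is pushed down, m: 0 free, 0.008 with the beater fully home (its flange resting on the hub)
- clamp (a joint): angle of the clamp arm, rad: 0 closed (level, foot on the head's top), 1.57 straight up, 2.0 leaning right back (stop). Starts between 1.75 and 2.0. The pivot is stiff: near upright the arm stays where it is left; pushed 0.5 rad or more past upright towards the head it drops by its own weight (0.4 kg) and stays closed
- clamp_pivot (a point): point on the clamp arm's pivot axis at the middle of the arm, 85 mm above the table, fixed to the nest; axes parallel to the head's: the pivot axis is x. From here the arm (steel bar 16 mm wide, 10 mm high) runs towards -y when closed, so that its free end lies over the head, and up and then back towards +y when open
- clamp_grip (a point): middle of the clamp arm's red round grip (diameter 22, from 76 to 128 mm from the pivot, at the free end), 102 mm from the pivot
- beater: the loose beater, 131 mm long, 0.14 kg. Origin at the lower end of its stem, z up, x and y along its fins. Going up: four-finned stem (crossed bars 24 x 6 mm, lowest 5 mm only 20 x 4) to 26 mm, flange 44 mm wide to 31, yellow blades (64 across along x, 6 thick) to 61, round column 20 wide to 95, black square grip 22 x 22, flats square to the fins, to 131 mm
- beater_grip (a point): centre of the beater's black square grip, 113 mm above its stem end (87 mm above the underside of the flange); axes as beater. In the stand it is 132 mm above the table, with the beater fully home 183 mm
- stand_top (a point): centre of the top of the round wooden stand, 45 mm above the table; the beater's stem hangs in its 31 mm bore (any yaw) with the flange resting on the top. The stand is fixed, 64 mm across with a 100 mm foot
- card_reader: bystander: white card reader 120 x 70 x 22 mm, origin under its centre
- paper_cup: bystander: paper cup 72 mm across, 75 mm high, origin under its centre
- bread_roll: bystander: bread roll 90 mm across, 50 mm high, origin under its centre

How it is judged:
By the outcome, as a careful person would: the job done as asked, in the order asked, and still so for the second after the job is handed in, while the arm keeps its last pose, push and grip.
It also fails if it takes over 53 s, if anything falls off the work surface, if the arm or the gripper's body presses on something with over 40 N, if the wrist force passes 120 N, or if a joint passes its speed limit or range.

## Working session

There is one attempt and no reset: what is moved stays moved. The work goes in short steps, Python scripts to look and compute and a tool call to move; the robot and the scene stay as the last step left them, time stands still between calls to the robot, and variables do not carry over. Pictures are saved under pics/ and viewed, at most 10 in all, crops included, and the job is handed in when it is done.

Besides the shell and the picture viewer there is one more tool, called after "Emit:" by a JSON object that holds its "op" and its "data". carry_out: Moves the arm, as the interface text tells. Its arguments: {"type":"object","properties":{"deltas":{"type":"array","items":{"type":"array","items":{"type":"number"}}},"force":{"type":"number"}},"required":["deltas"]}

```bash
mkdir -p pics
cat > h.py <<'E'
import numpy as np, cv2
from workcell import manip, camera, ticket, boxes_of, outline_of
def f(p): return 240/np.tan(np.radians(p["vertical_fov"])/2)
def pts(p,mask=None):
    d=p["depth"]; m=d>0
    if mask is not None: m&=mask
    v,u=np.nonzero(m); F=f(p)
    K=np.array([[F,0,p["cx"]],[0,F,p["cy"]],[0,0,1.]])
    n=cv2.undistortPoints(np.stack([u,v],1).astype(float)[:,None],K,np.array([p["k1"],0,0,0.]))[:,0]
    z=d[v,u]; c=np.column_stack([n*z[:,None],z])
    return (c-p["t"])@p["R"],u,v
def proj(p,X):
    F=f(p);K=np.array([[F,0,p["cx"]],[0,F,p["cy"]],[0,0,1.]])
    return cv2.projectPoints(np.atleast_2d(X).astype(float),cv2.Rodrigues(np.array(p["R"]))[0],np.array(p["t"],float),K,np.array([p["k1"],0,0,0.]))[0][:,0]
E
python3 - <<'E'
from h import *
ims=[]
for n in("top","side"):
    p=camera(n); ims.append(p["img"])
    cv2.imwrite(f"pics/{n}0.png",p["img"][:,:,::-1])
    for q in("head","socket","clamp_pivot","clamp_grip","beater","beater_grip","stand_top","card_reader","paper_cup","bread_roll"):
        print(n,q,[(np.round(b["position"],3),round(b["conf"],2)) for b in boxes_of(q,p)[:2]])
    print(np.round(-np.array(p["R"]).T@p["t"],3))
o=manip.get_obs();print(o)
E
```

```text
top head [(array([0.48 , 0.134, 0.06 ]), 0.71), (array([ 0.774, -0.2  ,  0.04 ]), 0.47)]
top socket [(array([0.513, 0.137, 0.093]), 0.89)]
top clamp_pivot [(array([0.463, 0.223, 0.013]), 0.81)]
top clamp_grip []
top beater [(array([ 0.481, -0.209,  0.084]), 0.82)]
top beater_grip [(array([ 0.48 , -0.201,  0.081]), 0.94), (array([ 0.772, -0.202,  0.046]), 0.71)]
top stand_top [(array([ 0.48 , -0.197,  0.007]), 0.97)]
top card_reader [(array([0.776, 0.019, 0.024]), 0.89)]
top paper_cup [(array([ 0.774, -0.2  ,  0.042]), 0.69)]
top bread_roll [(array([0.757, 0.186, 0.043]), 0.66)]
[0.467 0.021 0.872]
side head [(array([0.469, 0.117, 0.061]), 0.55)]
side socket [(array([0.511, 0.121, 0.092]), 0.67)]
side clamp_pivot [(array([0.429, 0.158, 0.013]), 0.76)]
side clamp_grip [(array([ 0.457, -0.234,  0.009]), 0.5)]
side beater [(array([ 0.473, -0.215,  0.076]), 0.73)]
side beater_grip [(array([ 0.478, -0.219,  0.082]), 0.7)]
side stand_top [(array([ 0.46 , -0.233,  0.01 ]), 0.8)]
side card_reader [(array([0.771, 0.008, 0.024]), 0.88), (array([0.429, 0.25 , 0.162]), 0.5)]
side paper_cup [(arra
[... 160 characters left out ...]
,  0.33222267, -0.06470488,  1.4601152 ,  0.02158218,
        1.34988566, -0.08850832]), 'joint_velocities': array([-7.10821078e-05, -4.71625485e-05, -3.03336830e-04,  5.14938984e-04,
        2.87650653e-03,  6.54596954e-04,  7.66292300e-06]), 'tau': array([ 6.43718377e-04, -6.25236297e+01,  4.90497658e-02, -3.91830575e+01,
        1.63134834e-02,  1.91196974e-03, -1.75583767e-05]), 'position': array([ 0.14907426, -0.60697805,  0.2533161 ]), 'ee_rot': array([9.92761397e-01, 1.20103318e-01, 2.23705336e-05, 2.81676740e-05]), 'ft_force': array([ 0.33947829,  0.32165701, -0.48970937]), 'torque': array([-0.04985044,  0.0094468 , -0.01717024]), 'grasp_force': 0.0, 'grip_width': 1.0000880809828292}
```

View pics/top0.png

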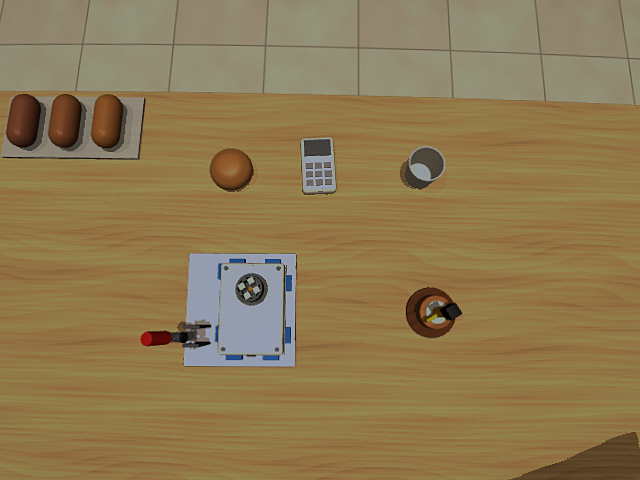

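View pics/side0.png

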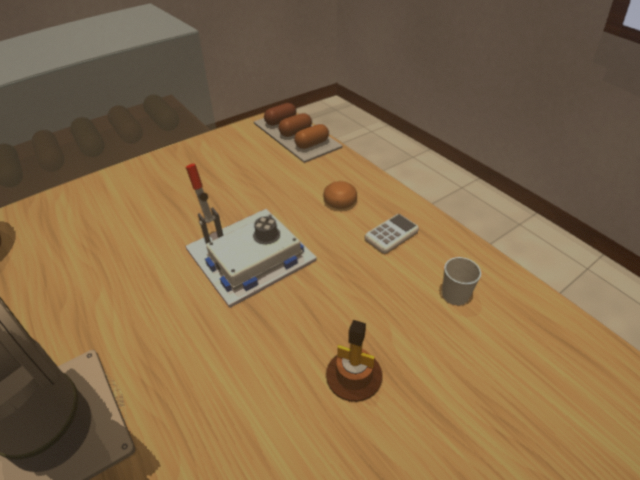

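Top view: head at about (252,308) with the hub at (251,289) and its cross turned. The red clamp grip is at (155,339), the beater grip at (452,311), the roll at (231,169), the reader at (318,165) and the cup at (425,167). The side view agrees. Next I'll measure from depth.

Run:
```python
from h import *
for n in("top","side"):
    p=camera(n); P,u,v=pts(p); im=p["img"][v,u].astype(int)
    near=(abs(P[:,0]-.48)<.15)&(abs(P[:,1]-.13)<.2)
    hd=near&(abs(P[:,2]-.062)<.006)&(im.min(1)>120)
    r=cv2.minAreaRect(P[hd][:,:2].astype(np.float32)); print(n,"head",r,P[hd][:,2].mean())
    hb=near&(abs(P[:,2]-.096)<.006)&(np.hypot(P[:,0]-.513,P[:,1]-.135)<.04)
    print("hub",hb.sum(),cv2.minEnclosingCircle(P[hb][:,:2].astype(np.float32)),P[hb].mean(0))
    rd=(im[:,0]>110)&(im[:,1]<50)&(im[:,2]<50)&near&(P[:,2]>.08)
    print("red",rd.sum(),P[rd].mean(0),P[rd].min(0),P[rd].max(0))
    bk=(im.max(1)<60)&(np.hypot(P[:,0]-.48,P[:,1]+.2)<.07)&(P[:,2]>.1)
    print("bgrip",bk.sum(),P[bk].mean(0),P[bk].min(0),P[bk].max(0))
    t=bk&(P[:,2]>.145); print(t.sum(), cv2.minAreaRect(P[t][:,:2].astype(np.float32)) if t.sum()>4 else 0)
    st=(abs(P[:,2]-.045)<.006)&(np.hypot(P[:,0]-.48,P[:,1]+.2)<.06)
    if st.sum()>5: print("stand",cv2.minEnclosingCircle(P[st][:,:2].astype(np.float32)))
    im2=cv2.resize(p["img"][250:345,400:500] if n=="top" else p["img"][300:400,310:400],None,fx=4,fy=4,interpolation=2)
    im3=cv2.resize(p["img"][255:355,130:300] if n=="top" else p["img"][150:310,170:330],None,fx=2.3,fy=2.3,interpolation=2)
    if n=="top":
        a=cv2.resize(p["img"][262:318,222:282],(400,380),interpolation=2);b=cv2.resize(im2,(400,380))
        cv2.imwrite("pics/c0.png",np.hstack([a,b])[:,:,::-1])
```

```text
top head ((0.48271283507347107, 0.13813014328479767), (0.1656179577112198, 0.11890991777181625), 0.32871386408805847) 0.061443284148376846
hub 400 ((0.5171138048171997, 0.13801172375679016), 0.024145347997546196) [0.51672878 0.13789337 0.0952497 ]
red 121 [0.43035367 0.27230407 0.20645402] [0.42052888 0.26323917 0.20145859] [0.43998493 0.28221027 0.21131353]
bgrip 258 [ 0.48117401 -0.20677529  0.14251982] [ 0.46806665 -0.22331586  0.10038415] [ 0.49524565 -0.19535281  0.1528537 ]
171 ((0.4813590943813324, -0.20971637964248657), (0.021105045452713966, 0.022374041378498077), 33.409339904785156)
stand ((0.4805874228477478, -0.20956405997276306), 0.031957756727933884)
side head ((0.48113900423049927, 0.13673999905586243), (0.16681382060050964, 0.12199479341506958), 1.282981514930725) 0.06044796774283903
hub 248 ((0.516779899597168, 0.13700826466083527), 0.02477298490703106) [0.51598676 0.13595373 0.09390776]
red 121 [0.42752965 0.25733172 0.18816005] [0.42037996 0.24760337 0.16247046] [0.43553338 0.26841051 0.21042229]
bgrip 284 [ 0.47670588 -0.21616694  0.14021469] [ 0.46732968 -0.22590571  0.11446998] [ 0.49142479 -0.20036072  0.15122578]
146 ((0.48022568225860596, -0.21316960453987122), (0.020868396386504173, 0.01882525160908699), 35.85295486450195)
stand ((0.48031851649284363, -0.21150614321231842), 0.03241395950317383)
```

View pics/c0.png

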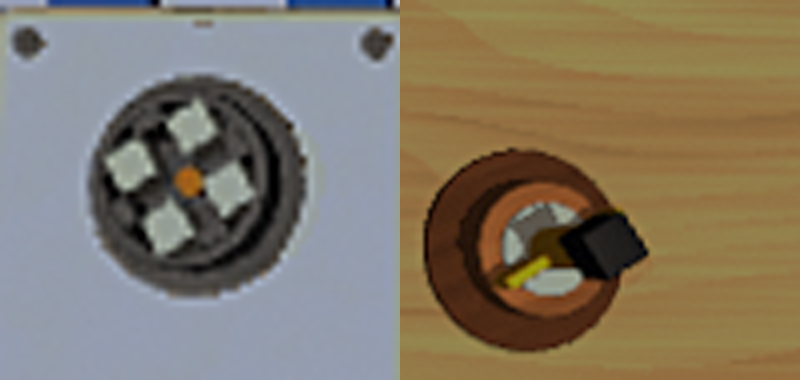

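Emit:
{"op": "carry_out", "data": {"deltas": [[0.33,-0.125,-0.11,0.2,-1],[0.66,-0.25,-0.22,0.46,-1],[0.985,-0.375,-0.333,0.46,-1],[0.985,-0.375,-0.333,0.46,-1]]}}

```text
clock: 1.7
position: [0.2841, -0.5146, 0.3051]
ee_rot: [1.0, 0.004, 0.002, 0.001]
ft_force: [-0.2, -0.2, 0.2]
grip_width: 0.145
grasp_force: 0.0
```

Emit:
{"op": "carry_out", "data": {"deltas": [[0.3,-0.33,0,0,-1],[0.6,-0.66,0,0,-1],[0.9,-1,0,0,-1],[0.9,-1,0,0,-1]]}}

```text
clock: 2.2
position: [0.4166, -0.3638, 0.3033]
ee_rot: [1.0, 0.003, 0.0, -0.0]
ft_force: [-0.4, 0.5, 0.3]
grip_width: -0.002
grasp_force: 0.0
```

Emit:
{"op": "carry_out", "data": {"deltas": [[0.07,-0.37,0,0,-1],[0.13,-0.75,0,0,-1],[0.2,-1,0,0,-1]]}}

```text
clock: 2.58
position: [0.4438, -0.216, 0.3033]
ee_rot: [1.0, -0.0, 0.0, 0.0]
ft_force: [0.7, 0.1, 0.3]
grip_width: -0.003
grasp_force: 0.0
```

Emit:
{"op": "carry_out", "data": {"deltas": [[0,-0.37,0,0,-1],[0,-0.75,0,0,-1],[0,-1,0,0,-1]]}}

```text
clock: 2.95
position: [0.4439, -0.066, 0.3033]
ee_rot: [1.0, 0.0, 0.0, 0.0]
ft_force: [1.0, -0.9, -0.3]
grip_width: 0.003
grasp_force: 0.0
```

Emit:
{"op": "carry_out", "data": {"deltas": [[0,-0.37,0,0,-1],[0,-0.75,0,0,-1],[0,-1,0,0,-1]]}}

```text
clock: 3.32
position: [0.4441, 0.0841, 0.3034]
ee_rot: [1.0, 0.0, 0.0, 0.0]
ft_force: [0.3, -0.6, -0.4]
grip_width: -0.001
grasp_force: 0.0
```

Emit:
{"op": "carry_out", "data": {"deltas": [[0,-0.37,0,0,-1],[0,-0.75,0,0,-1],[0,-1,0,0,-1]]}}

```text
clock: 3.7
position: [0.4444, 0.234, 0.3033]
ee_rot: [1.0, -0.0, 0.0, -0.0]
ft_force: [1.2, -0.7, -0.4]
grip_width: 0.0
grasp_force: 0.0
```

Emit:
{"op": "carry_out", "data": {"deltas": [[-0.04,-0.35,0,0,-1],[-0.09,-0.68,0,0,-1],[-0.09,-0.68,0.4,0,-1],[-0.09,-0.68,0.8,0,-1],[-0.09,-0.68,0.8,0,-1]]}}

```text
clock: 4.32
position: [0.4299, 0.332, 0.1796]
ee_rot: [1.0, -0.001, -0.003, 0.002]
ft_force: [0.9, -0.1, 0.4]
grip_width: -0.001
grasp_force: 0.0
```

Emit:
{"op": "carry_out", "data": {"deltas": [[0,0.13,0,0,-1],[0,0.26,0,0,-1],[0,0.39,0,0,-1],[0,0.52,0,0,-1],[0,0.65,0,0,-1],[0,0.78,0,0,-1],[0,0.9,0,0,-1],[0,1,0,0,-1]]}}

```text
clock: 5.32
position: [0.4323, 0.1843, 0.1863]
ee_rot: [1.0, -0.001, 0.002, -0.0]
ft_force: [-0.7, -0.8, -0.4]
grip_width: -0.001
grasp_force: 0.0
```

Run:
```python
from h import *
p=camera("side"); cv2.imwrite("pics/s1.png",cv2.resize(p["img"][100:320,120:360],(720,660))[:600,:,::-1])
```

```text
(no output)
```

View pics/s1.png

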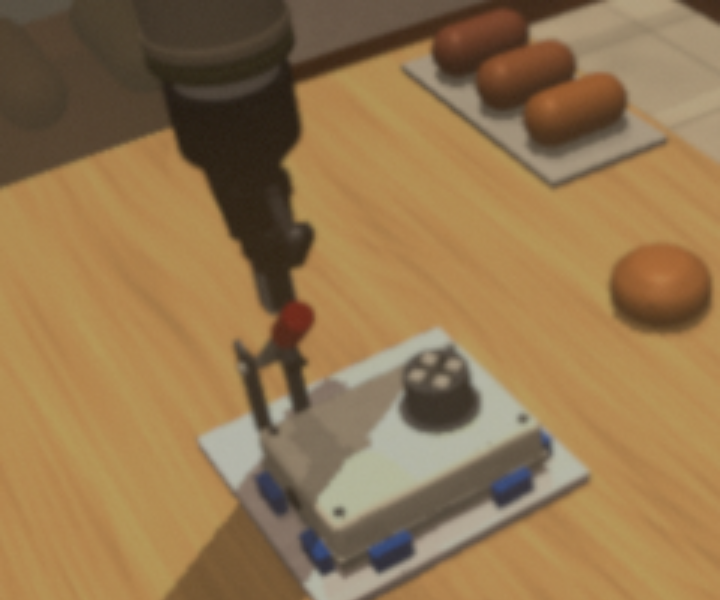

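The arm has tipped past the fingers, its red grip at about (293,325), and is falling. I'll raise the arm and check the clamp.

Emit:
{"op": "carry_out", "data": {"deltas": [[0,0,-0.4,0,-1],[0,0.1,-0.8,0,0],[0.15,0.4,-1,0,1],[0.3,0.7,-1,0,1],[0.4,0.9,-1,0,1]]}}

```text
clock: 6.0
position: [0.492, 0.0477, 0.3361]
ee_rot: [1.0, -0.001, 0.002, 0.0]
ft_force: [-0.3, 0.7, -0.9]
grip_width: 0.846
grasp_force: 0.0
```

Run:
```python
from h import *
p=camera("wrist"); cv2.imwrite("pics/w1.png",p["img"][:,:,::-1])
s=camera("side")
for n,p in(("w",p),("s",s)):
    P,u,v=pts(p); im=p["img"][v,u].astype(int)
    near=(abs(P[:,0]-.46)<.15)&(abs(P[:,1]-.13)<.2)
    rd=(im[:,0]>80)&(im[:,1]<50)&(im[:,2]<50)&near
    if rd.sum(): print(n,"red",rd.sum(),P[rd].mean(0),P[rd].min(0),P[rd].max(0))
    hb=near&(abs(P[:,2]-.096)<.006)&(np.hypot(P[:,0]-.517,P[:,1]-.138)<.04)
    if hb.sum(): print("hub",hb.sum(),cv2.minEnclosingCircle(P[hb][:,:2].astype(np.float32)),P[hb].mean(0))
    print([(b["position"],b["conf"]) for b in boxes_of("socket",p)[:1]])
```

```text
w red 441 [0.43824029 0.1313434  0.0921198 ] [0.42707431 0.10652539 0.08280585] [0.444606   0.15564102 0.09729842]
hub 1131 ((0.5184188485145569, 0.1380089670419693), 0.02429521270096302) [0.51884967 0.13791365 0.09548348]
[([0.5203, 0.1373, 0.0941], 0.71)]
s red 48 [0.42805623 0.1157651  0.08593039] [0.42122672 0.10442474 0.06834138] [0.43705532 0.17015565 0.09250756]
hub 247 ((0.5188674330711365, 0.1372976452112198), 0.026062659919261932) [0.51597877 0.13554625 0.09393458]
[([0.5117, 0.1251, 0.0908], 0.72)]
```

View pics/w1.png

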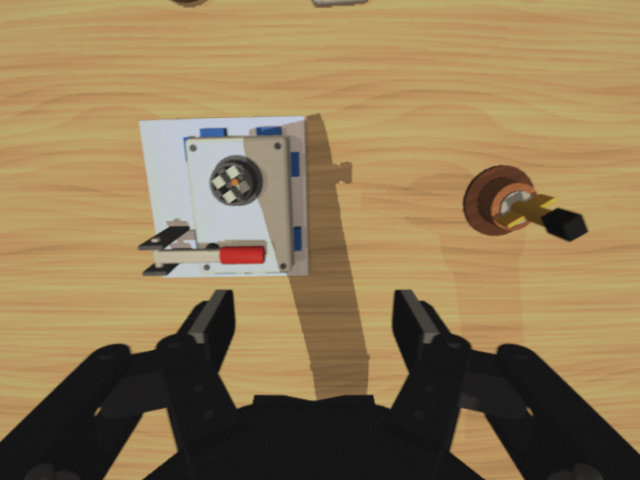

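The clamp is closed: the red grip at (242,255) lies level over the head, with its top at 97 mm. Next I'll measure the slot angle while driving to the beater.

```bash
cat >> h.py <<'E'
def ang(p,c,z=.096,rng=(3,13)):
    g=cv2.GaussianBlur(cv2.cvtColor(p["img"],cv2.COLOR_RGB2GRAY),(0,0),.6).astype(np.float32)
    r=np.arange(rng[0],rng[1],.5)/1000; best=None
    for dx in np.arange(-4,4.1,1)/1000:
        for dy in np.arange(-4,4.1,1)/1000:
            for a in np.radians(np.arange(0,90,1.5)):
                if best is None or True:
                    X=[];
                    k=a+np.arange(4)*np.pi/2; q=k+np.pi/4
                    def s(k,r): return np.stack([c[0]+dx+np.outer(np.cos(k),r).ravel(),c[1]+dy+np.outer(np.sin(k),r).ravel(),np.full(4*len(r),z)],1)
                    u=proj(p,np.vstack([s(k,r),s(q,r)])).astype(np.float32)
                    val=cv2.remap(g,u[:,0],u[:,1],1).ravel(); n=len(val)//2
                    sc=val[n:].mean()-val[:n].mean()
                    if best is None or sc>best[0]: best=(sc,c[0]+dx,c[1]+dy,np.degrees(a))
    return best
E
python3 - <<'E'
from h import *
for n in("wrist","top"):
    print(n,ang(camera(n),(.5175,.138)))
E
```

```text
wrist (np.float32(68.017006), np.float64(0.5185), np.float64(0.138), np.float64(33.0))
top (np.float32(0.36743164), np.float64(0.5215), np.float64(0.139), np.float64(31.5))
```

Emit:
{"op": "carry_out", "data": {"deltas": [[0,0.37,0,0,1],[0,0.75,0,0,1],[0,1,0,0,1]]}}

```text
clock: 6.68
position: [0.4904, -0.1016, 0.334]
ee_rot: [1.0, -0.0, 0.0, 0.0]
ft_force: [-0.7, 0.2, -0.1]
grip_width: 1.002
grasp_force: 0.0
```

Run:
```python
from h import *
for n in("wrist","top"):
    p=camera(n)
    P,u,v=pts(p); im=p["img"][v,u].astype(int)
    bk=(im.max(1)<60)&(np.hypot(P[:,0]-.48,P[:,1]+.21)<.05)&(P[:,2]>.1)
    t=bk&(P[:,2]>.144);print(n,"grip",bk.sum(),P[bk].max(0),t.sum(),P[t].mean(0),cv2.minAreaRect(P[t][:,:2].astype(np.float32)))
    yl=(im[:,0]>100)&(im[:,2]<60)&(im[:,1]>.7*im[:,0])&(np.hypot(P[:,0]-.48,P[:,1]+.21)<.05)&(P[:,2]>.065)
    print("yel",yl.sum(), cv2.minAreaRect(P[yl][:,:2].astype(np.float32)) if yl.sum()>4 else 0)
```

```text
wrist grip 6840 [ 0.50554849 -0.1604145   0.41057454] 6646 [ 0.49453438 -0.17042257  0.36971465] ((0.48764270544052124, -0.19262266159057617), (0.06329477578401566, 0.028233086690306664), 81.12530517578125)
yel 142 ((0.4838462471961975, -0.19881083071231842), (0.07306645810604095, 0.03857486695051193), 87.76371002197266)Traceback (most recent call last):
  File "<stdin>", line 6, in <module>
    return umr_maximum(a, axis, None, out, keepdims, initial, where)
ValueError: zero-size array to reduction operation maximum which has no identity
```

Emit:
{"op": "carry_out", "data": {"deltas": [[-0.02,0.25,0,-0.35,1],[-0.04,0.5,0.1,-0.7,1],[-0.06,0.72,0.2,-1,1],[-0.06,0.72,0.2,-1,1]]}}

```text
clock: 7.28
position: [0.481, -0.2091, 0.3025]
ee_rot: [0.966, 0.259, -0.001, -0.0]
ft_force: [0.2, 0.6, -0.3]
grip_width: 0.996
grasp_force: 0.0
```

Emit:
{"op": "carry_out", "data": {"deltas": [[0,0,0,-0.13,1],[0,0,0,-0.13,1]]}}

```text
clock: 7.52
position: [0.4824, -0.2062, 0.3041]
ee_rot: [0.956, 0.292, 0.001, 0.0]
ft_force: [0.6, -0.4, -0.8]
grip_width: 0.998
grasp_force: 0.0
```

Run:
```python
from h import *
print(manip.get_obs()["joint_pos"])
p=camera("wrist"); cv2.imwrite("pics/w2.png",p["img"][:,:,::-1])
P,u,v=pts(p); im=p["img"][v,u].astype(int)
R=(np.hypot(P[:,0]-.48,P[:,1]+.21)<.05)
t=R&(P[:,2]>.144)&(P[:,2]<.158)&(im.max(1)<90)
print(t.sum())
if t.sum()>4: print(P[t].mean(0),cv2.minAreaRect(P[t][:,:2].astype(np.float32)))
print(boxes_of("beater_grip",p)[:1])
```

```text
[ 0.82251488  0.12377946 -0.54846878  1.62233397  0.06506666  1.41270118
 -0.71085722]
613
[ 0.48355608 -0.20986235  0.14981715] ((0.4831544756889343, -0.21023648977279663), (0.0212535560131073, 0.020785830914974213), 33.84693145751953)
[{'position': [0.4894, -0.2098, 0.081], 'conf': 0.96}]
```

View pics/w2.png

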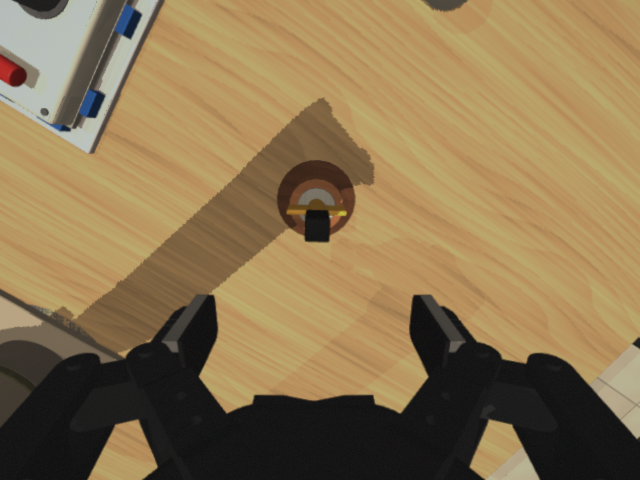

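The beater grip shows at (317,226), its blades parallel to the jaw line, so it's well aligned. Descending.

Emit:
{"op": "carry_out", "data": {"deltas": [[0,0,0.3,0,1],[0,0,0.6,0,1],[0,0,0.8,0,1],[0,0,0.95,0,1],[0,0,0.95,0,1]]}}

```text
clock: 8.25
position: [0.481, -0.2072, 0.1597]
ee_rot: [0.957, 0.291, -0.001, -0.001]
ft_force: [-0.5, -0.8, 0.1]
grip_width: 0.999
grasp_force: 0.0
```

Run:
```python
from h import *
o=manip.get_obs();print(o["position"],o["ee_rot"],o["ft_force"])
```

```text
[ 0.48102023 -0.20724696  0.1597191 ] [ 9.56634260e-01  2.91288827e-01 -8.83151254e-04 -9.64970498e-04] [-0.54343786 -0.80662474  0.12873242]
```

Emit:
{"op": "carry_out", "data": {"deltas": [[0,0.02,0.08,0,1],[0,0.02,0.165,0,1],[0,0.02,0.165,0,0],[0,0.02,0.165,0,-1],[0,0.02,0.165,0,-1],[0,0.02,0.165,0,-1],[0,0.02,0.165,0,-1],[0,0.02,0.165,0,-1]], "force": 70}}

```text
clock: 9.25
position: [0.4836, -0.2107, 0.1364]
ee_rot: [0.957, 0.292, 0.0, 0.0]
ft_force: [0.1, 1.2, 3.5]
grip_width: 0.245
grasp_force: 68.6
```

Emit:
{"op": "carry_out", "data": {"deltas": [[0,0,-0.2,0,-1],[0,0,-0.5,0,-1],[0,0,-0.8,0,-1],[0,0,-1,0,-1],[0,0,-1,0,-1]]}}

```text
clock: 9.88
position: [0.4841, -0.2108, 0.288]
ee_rot: [0.957, 0.291, 0.001, 0.001]
ft_force: [-0.5, -0.5, -1.1]
grip_width: 0.247
grasp_force: 68.8
```

Emit:
{"op": "carry_out", "data": {"deltas": [[0.15,-0.2,0,0,-1],[0.3,-0.4,0,0,-1],[0.45,-0.6,0,0,-1],[0.6,-0.8,0,0,-1],[0.6,-0.8,0,0,-1]]}}

```text
clock: 10.5
position: [0.4907, -0.0576, 0.2849]
ee_rot: [0.956, 0.294, -0.001, -0.001]
ft_force: [0.5, 0.3, -1.7]
grip_width: 0.247
grasp_force: 68.6
```

Run:
```python
from h import *
o=manip.get_obs();print(o["position"],o["ee_rot"],o["ft_force"],o["grip_width"])
p=camera("wrist"); cv2.imwrite("pics/w3.png",p["img"][:,:,::-1])
t=camera("top")
for q in(p,t): print(ang(q,(.518,.138)))
P,u,v=pts(p); hb=(abs(P[:,2]-.096)<.005)&(np.hypot(P[:,0]-.5175,P[:,1]-.138)<.04)
print(hb.sum(),cv2.minEnclosingCircle(P[hb][:,:2].astype(np.float32)) if hb.sum() else 0)
s=camera("side"); P,u,v=pts(s); im=s["img"][v,u].astype(int)
```

```text
[ 0.49068645 -0.05758968  0.28491018] [ 9.55822695e-01  2.93942744e-01 -5.65077921e-04 -5.65037971e-04] [ 0.50236836  0.2817381  -1.73387993] 0.24749824188732716
(np.float32(89.38455), np.float64(0.518), np.float64(0.139), np.float64(37.5))
(np.float32(71.72116), np.float64(0.518), np.float64(0.139), np.float64(33.0))
2021 ((0.5177612900733948, 0.13815991580486298), 0.024624470621347427)
```

View pics/w3.png

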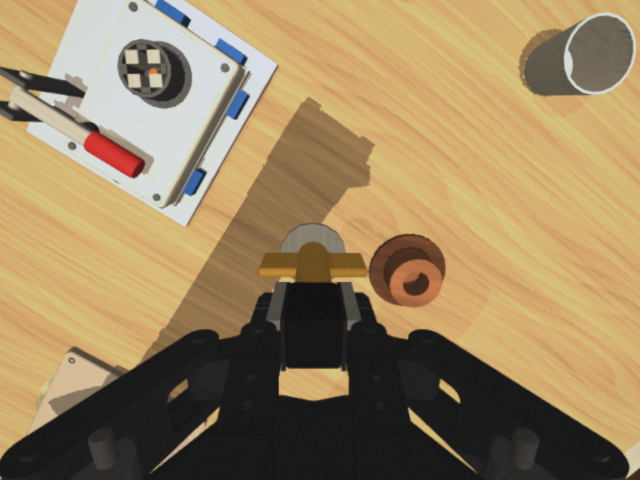

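Emit:
{"op": "carry_out", "data": {"deltas": [[0.15,-0.17,0,0,-1],[0.32,-0.36,0,0,-1],[0.5,-0.55,0,0,-1],[0.66,-0.735,0,0,-1],[0.66,-0.735,0,0,-1],[0.66,-0.735,0,0,-1]]}}

```text
clock: 11.4
position: [0.5119, 0.0843, 0.2854]
ee_rot: [0.957, 0.291, -0.001, 0.0]
ft_force: [0.5, -1.6, -1.6]
grip_width: 0.252
grasp_force: 68.7
```

```bash
cat >> h.py <<'E'
from scipy.optimize import minimize
def fine(p,c0,a0,z=.096):
    g=cv2.GaussianBlur(cv2.cvtColor(p["img"],cv2.COLOR_RGB2GRAY),(0,0),.8).astype(np.float32)
    x=np.arange(4,9.5,.5)/1000; s=np.array([[a,b] for a in (1,-1) for b in(1,-1)])
    gx,gy=np.meshgrid(x,x); pad=np.concatenate([np.stack([i*gx.ravel(),j*gy.ravel()],1) for i,j in s])
    r=np.arange(-13,13.1,.5)/1000; w=np.array([-2.5,0,2.5])/1000
    a,b=np.meshgrid(r,w); sl=np.concatenate([np.stack([a.ravel(),b.ravel()],1),np.stack([b.ravel(),a.ravel()],1)])
    def sc(q):
        t=np.radians(q[2]);M=np.array([[np.cos(t),np.sin(t)],[-np.sin(t),np.cos(t)]])
        A=np.vstack([pad,sl])@M+q[:2]/1000
        u=proj(p,np.column_stack([A,np.full(len(A),z)])).astype(np.float32)
        v=cv2.remap(g,u[:,0],u[:,1],1).ravel();n=len(pad)
        return v[n:].mean()-v[:n].mean()
    best=min((minimize(sc,[c0[0]*1000,c0[1]*1000,a],method="Nelder-Mead",options=dict(initial_simplex=np.array([[0,0,0],[2,0,0],[0,2,0],[0,0,5]])+[c0[0]*1000,c0[1]*1000,a])) for a in (a0-5,a0,a0+5)),key=lambda m:m.fun)
    return best.x,best.fun
E
python3 - <<'E'
from h import *
o=manip.get_obs();print(o["position"],2*np.degrees(np.arctan2(o["ee_rot"][1],o["ee_rot"][0])))
for n in("wrist","top"):
    p=camera(n); print(fine(p,(.518,.1385),35))
    if n=="wrist":cv2.imwrite("pics/w4.png",p["img"][:,:,::-1])
E
```

```text
[0.51190834 0.08429231 0.28544666] 33.79454846882348
(array([517.93143161, 139.08637374,  34.45908146]), np.float64(-54.47731018066406))
(array([518.72098381, 142.37761312,  52.09357425]), np.float64(-0.5257568359375))
```

View pics/w4.png

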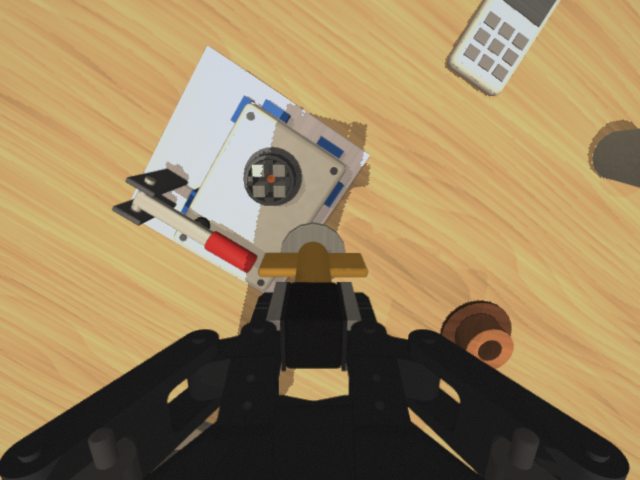

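Beater held upright with its blades level at row 265. The hub's cross at (272,177) is square to the image, so it matches the beater. Next I'll check the beater's offset in the hand from the blade and flange.

Run:
```python
from h import *
from scipy.spatial.transform import Rotation as Ro
p=camera("wrist");o=manip.get_obs();R=Ro.from_quat(o["ee_rot"]).as_matrix()
P,u,v=pts(p);im=p["img"][v,u].astype(int);T=(P-o["position"])@R*1000
z=np.array([0,0,1])
yl=(im[:,0]>im[:,2]*2)&(abs(T[:,1])<45)&(abs(T[:,0])<15)&(T[:,2]>50)&(T[:,2]<95)
Y=T[yl];print("yellow",len(Y),Y.min(0),Y.max(0))
b=Y[abs(Y[:,1])>13];print("blade",np.percentile(b,[2,25,50,75,98],axis=0).round(1))
c=Y[abs(Y[:,1])<9];print("col front x",np.percentile(c[:,0],[50,98]))
fl=(T[:,2]>75)&(T[:,2]<105)&(np.hypot(T[:,0],T[:,1])<30)&(im.max(1)-im.min(1)<40)
F=T[fl];print("flange",len(F),np.percentile(F,[1,50,99],axis=0).round(1)); 
fr=F[F[:,0]>5]; A=np.c_[2*fr[:,:2],np.ones(len(fr))]
h=cv2.convexHull(fr[:,:2].astype(np.float32))[:,0]; h=h[h[:,0]>8]
from scipy.optimize import least_squares
print(least_squares(lambda q:np.hypot(h[:,0]-q[0],h[:,1]-q[1])-22,[0,0],loss="soft_l1").x)
```

```text
yellow 2303 [ -3.55859136 -31.54811284  50.00521493] [ 9.45121758 32.00635525 86.15890604]
blade [[ -2.7 -30.1  55.7]
 [  0.7 -21.7  57. ]
 [  1.8  13.3  62.1]
 [  2.1  22.4  72.1]
 [  2.5  31.1  83.2]]
col front x [8.1307521  9.28212508]
flange 1248 [[  1.5 -19.4  85. ]
 [ 11.2   0.5  86.5]
 [ 20.6  19.6  89.6]]
[-1.05589784  0.32892268]
```

Emit:
{"op": "carry_out", "data": {"deltas": [[0.12,-0.14,0,0,-1],[0.243,-0.28,0,0,-1],[0.243,-0.28,0.2,-0.02,-1],[0.243,-0.28,0.4,-0.02,-1],[0.243,-0.28,0.4,-0.02,-1],[0.243,-0.28,0.4,-0.02,-1]]}}

```text
clock: 12.3
position: [0.5192, 0.1408, 0.2272]
ee_rot: [0.955, 0.296, 0.001, 0.0]
ft_force: [0.8, 0.5, -1.4]
grip_width: 0.248
grasp_force: 68.8
```

Run:
```python
from h import *
from scipy.spatial.transform import Rotation as Ro
for i in range(3):
    p=camera("wrist");o=manip.get_obs()
    print(o["position"],2*np.degrees(np.arctan2(o["ee_rot"][1],o["ee_rot"][0])),o["ft_force"],np.abs(o["joint_velocities"]).max())
s=camera("side");P,u,v=pts(s)
hb=(abs(P[:,2]-.094)<.005)&(np.hypot(P[:,0]-.5175,P[:,1]-.138)<.035)
cv2.imwrite("pics/s5.png",cv2.resize(s["img"][150:270,190:350],(800,600),interpolation=2)[:,:,::-1])
```

```text
[0.51934477 0.14098782 0.22744955] 34.45728209894717 [ 0.6434942   1.03103892 -1.57806939] 0.004887820687302137
[0.51930433 0.14105008 0.22741465] 34.46273737004979 [-0.37258641 -0.38789166 -0.79213948] 0.0039680397905008866
[0.51924296 0.1410666  0.22727476] 34.47046381075727 [-0.44683021  0.46146731 -0.9346347 ] 0.007271533488325807
```

View pics/s5.png

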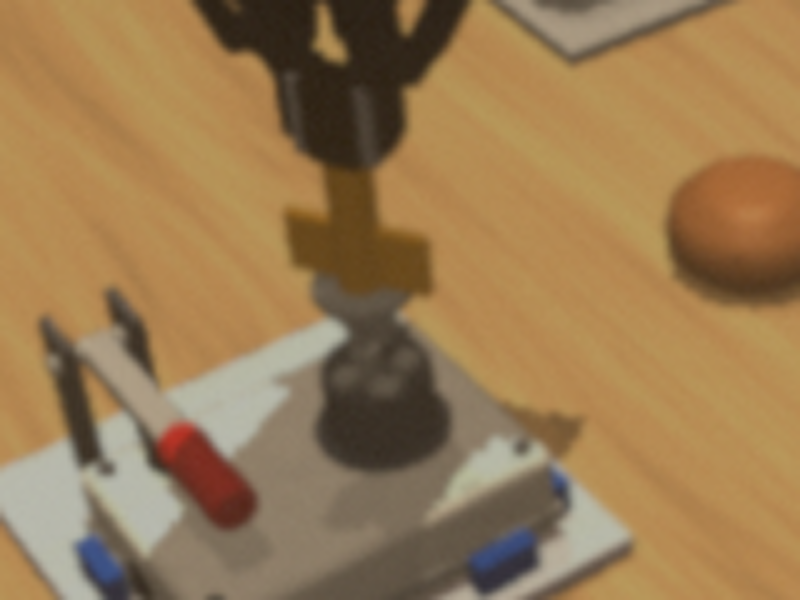

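The stem is just above the hub's mouth at about (375,330) and the clamp is still closed. I'll correct 1.6 mm and go in slowly.

Emit:
{"op": "carry_out", "data": {"deltas": [[-0.01,0.006,0,0,-1],[-0.01,0.006,0.05,0,-1],[-0.01,0.006,0.1,0,-1],[-0.01,0.006,0.12,0,-1],[-0.01,0.006,0.14,0,-1],[-0.01,0.006,0.14,0,-1]]}}

```text
clock: 13.25
position: [0.5179, 0.1393, 0.2048]
ee_rot: [0.955, 0.296, -0.0, 0.0]
ft_force: [0.3, -0.2, -0.7]
grip_width: 0.252
grasp_force: 68.8
```

Emit:
{"op": "carry_out", "data": {"deltas": [[0,0,0.02,0,-1],[0,0,0.04,0,-1],[0,0,0.06,0,-1],[0,0,0.06,0,-1]]}}

```text
clock: 13.75
position: [0.5178, 0.1393, 0.1957]
ee_rot: [0.955, 0.297, -0.0, 0.0]
ft_force: [1.2, -0.8, -2.6]
grip_width: 0.249
grasp_force: 68.7
```

Emit:
{"op": "carry_out", "data": {"deltas": [[0,0,0.02,0,-1],[0,0,0.035,0,-1],[0,0,0.05,0,-1],[0,0,0.06,0,-1],[0,0,0.06,0,-1]]}}

```text
clock: 14.38
position: [0.5182, 0.1396, 0.1876]
ee_rot: [0.955, 0.297, 0.0, 0.0]
ft_force: [-2.1, -1.5, 6.8]
grip_width: 0.248
grasp_force: 69.9
```

Emit:
{"op": "carry_out", "data": {"deltas": [[0,0,0.01,0,-1],[0,0,0.015,0,-1],[0,0,0.02,0,-1],[0,0,0.02,0,-1]]}}

```text
clock: 14.88
position: [0.5188, 0.1401, 0.1872]
ee_rot: [0.955, 0.296, 0.001, 0.001]
ft_force: [-8.9, -4.2, 31.7]
grip_width: 0.248
grasp_force: 73.3
```

Run:
```python
from h import *
s=camera("side");o=manip.get_obs();print(o["position"],o["ft_force"],o["torque"],o["grasp_force"])
P,u,v=pts(s); im=s["img"][v,u].astype(int)
rd=(im[:,0]>80)&(im[:,1]<50)&(im[:,2]<50)&(P[:,2]>.05)&(abs(P[:,1]-.13)<.08)&(abs(P[:,0]-.43)<.04)
print(rd.sum(),P[rd].mean(0),P[rd].max(0))
cv2.imwrite("pics/s6.png",cv2.resize(s["img"][150:270,190:350],(800,600),interpolation=2)[:,:,::-1])
p=camera("wrist")
from scipy.spatial.transform import Rotation as Ro
R=Ro.from_quat(o["ee_rot"]).as_matrix();P,u,v=pts(p);im=p["img"][v,u].astype(int);T=(P-o["position"])@R*1000
fl=(T[:,2]>70)&(T[:,2]<92)&(abs(T[:,1])<20)&(T[:,0]>6)&(T[:,0]<21)&(im.max(1)-im.min(1)<40)
print("flange top world z",fl.sum(),np.median(P[fl][:,2]),"expected .101")
```

```text
[0.51879707 0.14007366 0.18721835] [-9.90236101 -4.76096617 31.2906115 ] [-1.23629191  2.38225959 -0.11841276] 73.31362009048462
148 [0.42854573 0.12124987 0.0902571 ] [0.43839117 0.15447358 0.09626857]
flange top world z 1157 0.10057799434392041 expected .101
```

View pics/s6.png

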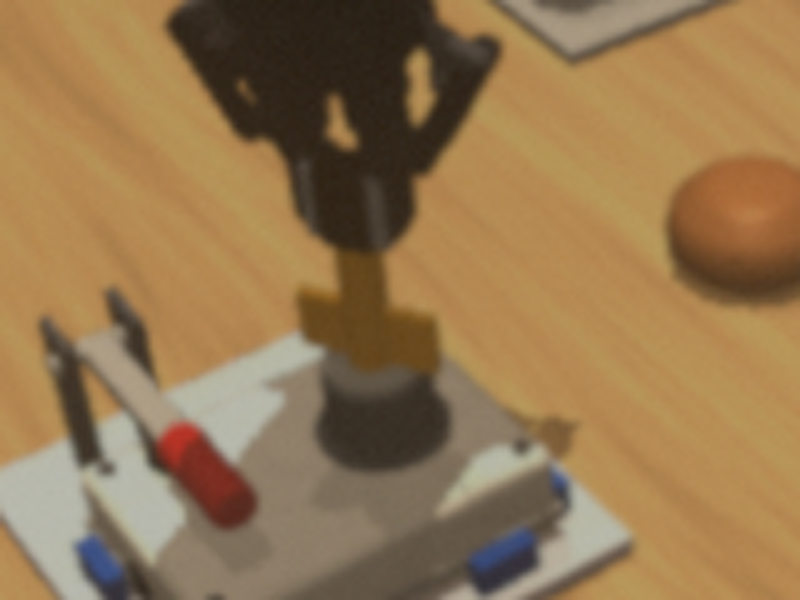

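The flange sits on the hub at (380,380): its top measures 100.6 mm against 101 expected, and the clamp is closed. The push holds steady at 31 N, so I'll hand in.

```bash
python3 -c "
from h import *
print(ticket.hand_in())"
```

```text
the job is handed in; nothing more can be done
None
```

I closed the clamp on the drive head, then seated the beater fully home in the socket. I handed in with it still gripped and pressed down at about 31 N, at about 15 s of the 53 s allowed; the card reader, cup and roll weren't touched.

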